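Set the preheater's timer four clicks up and start it

TASK

Set the board preheater: with a fingertip against the side of the fin on the timer's click-stop dial, turn the dial clockwise (seen from above) exactly four clicks on from where it stands, without going past and coming back, and without pinching the fin. Then press the preheater's round start button all the way down with a fingertip and let it come up again. Leave the jar, the screwdriver and the parts tray where they are.

Things in the scene. Friction and masses are not known exactly. Their poses are not given: they have to be found in the camera images.
- timer: Timer: fixed grey box, 130 x 130 x 40 mm high, its origin at the centre of its underside on the bench, z up. On top, in the middle, the click-stop dial (grey disc, black fin) on a flat pale ring (100 mm across, 4 mm thick) with 12 short tick marks. The timer and the preheater may stand on either side and turned.
- dial_axis (a point): Point on the dial's vertical axis, level with the upper face of its flat disc (84 mm across; face 54 mm above the bench). One fin, 14 mm thick, stands on the disc from the axis (hub of 11 mm radius) out to 40 mm on one side; flanks 21 mm, crest with white line 24 mm above the disc. Nothing else stands there: shut fingertips fit beside the fin, to push its side 25 to 35 mm from the axis.
- dial_mark (a point): Point on the dial's fin crest, 36 mm out from the axis, 24 mm above the disc: the direction from dial_axis to it is where the fin points. It turns with the dial.
- dial (a joint): Dial angle, rad, growing clockwise seen from above. Clicks (stops) lie at multiples of 0.524 (30 degrees). It starts at rest in one of the stops 0 to 3 and can turn on to 4.9. Turning takes up to 0.06 to 0.13 N m (2 to 5 N at the fin). Pushed past half-way to the next stop it runs on into it by itself and rests there without overshooting; pushed less, it goes back.
- preheater: Preheater: fixed metal box, 180 x 180 x 50 mm high, a dark ribbed plate with a green circuit board on it on its top; its origin at the centre of its underside on the bench, z up.
- start_top (a point): Centre of the upper face of the round black start button (30 mm across), in a grey housing on the preheater's top near one corner. The button goes straight down 6 mm under 5 N and springs back up.
- start (a joint): How far the start button is pressed, in m: 0 up, 0.006 all the way down.
- jar: Loose small white jar, 44 mm across, 45 mm high, near the timer; to be left alone.
- driver: Loose screwdriver, 150 mm long, lying on the bench near the timer; to be left alone.
- tray: Loose grey parts tray, 60 x 90 x 20 mm, near the preheater; to be left alone.
Not all that is in view belongs to the job. What is shaped like the timer but orange is not meant.

How it is judged:
On the way, in this order (a step that is already met when the one before it is completed fails the run):
1. the dial stands four clicks clockwise of its start (distance of dial_mark from where it was at the start of the episode between 0.0599 and 0.0646 m), for 0.2 s.
2. then the start button is pressed all the way down by the fingers (value of joint start above 0.0045 m and contact force between start_c0 and the fingers above 1 N), for 0.05 s.
At the end, for the whole second after the job is handed in: The dial rests four clicks (120 degrees, give or take 7) clockwise of where it stood at the start, the start button, after having been pressed at least 4.5 mm, is up again (within 1.5 mm), and jar, screwdriver and tray are within 20 mm of where they stood (all of step 1 and velocity of joint dial between -0.05 and 0.05 rad/s and value of joint start below 0.0015 m and distance of each of jar, driver, tray from where it was at the start of the episode below 0.02 m); the robot touches nothing.
It fails at once if the dial is turned past the fourth click (more than 4.6 clicks from its start) (distance of dial_mark from where it was at the start of the episode above 0.0672 m).
It fails at once if the fin is pinched (both its flanks pressed by the fingers at once) (contact force between each of dial_c3, dial_c4 and the fingers above 1 N).
It fails at once if the jar, the screwdriver or the tray is moved more than 20 mm or lifted (distance of any of jar, driver, tray from where it was at the start of the episode above 0.02 m).
It also fails if it takes over 64 s, if anything falls off the work surface, if the arm or the gripper's body presses on something with over 40 N, if the wrist force passes 120 N, or if a joint passes its speed limit or range.

ROBOT

A 6-joint arm with a two-finger parallel gripper is mounted at the origin on the work surface. World frame = base frame: x ahead of the robot, y to its left, z up, the work surface at z = 0. Lengths are in m, angles in rad, forces in N, time in s.
With the tool pointing down it reaches from about 0.375 to 0.975 m from the base axis. Payload 3.8 kg.
Tool frame: the origin (TCP) lies midway between the tips of the shut fingers; the grasp point (between the pads) lies 19 mm behind it; x points along the fingers, z is the direction in which the jaws open and shut, and the axes are right-handed (so a half turn about x gives the same grasp; the last joint's range is limited). The gripper opens to 85 mm and grips with 20 to 120 N. Pads are 22 mm wide; open, the fingers measure 114 mm over their backs; the gripper's body (76 mm by 85 mm) begins 54 mm behind the grasp point. The pads swing forward as they close: fully open they stand 13 mm farther back than shut.
Start: joints at [1.278, 0.264, 1.604, -0, 1.274, -0.037], TCP at [0.171, 0.653, 0.231] pointing down, gripper open.
Joint ranges: [-2.63, 2.63], [-0.94, 2.18], [0.31, 2.57], [-1.31, 4.45], [0, 2.66], [-2.55, 2.55]. Speed limits (rad/s): [2.57, 2.57, 3.14, 3.14, 3.14, 3.14].

INTERFACE

Orientations are given as a rotation vector (axis times angle).
In Python, from workcell import * gives the robot as it stands. The module is installed in compiled form; this text tells all that it offers.
- The arm moves only by the tool carry_out, never from a script. Its arguments are lists of equal length, an entry for each row: "offset": the shift along the tool's x, y, z in cm, a list of three; "delta_rot": the turn, a rotation vector about the tool's x, y, z in degrees, a list of three. A call has exactly 5 rows; each row shifts and turns the commanded pose from where the row before left it, along the tool's axes as they then stand; what a row does not reach is not made up. A row lasts 1/12 s, in which the tool goes at most 41.7 mm and 7.16 degrees, less where a joint would pass 70% of its speed; a pose out of reach is approached as far as the arm can. A call is refused whole if a number of a shift passes 4.17 or a number of a turn 7.16, either way. A call with a gripper value outside its range is refused whole. "fingers" is the opening, from -1 (shut) to 1 (fully open), set as the call begins (left out, the last holds). The fingers move at their own pace and stop on an object; "newtons" is the grip in N (left out, the last holds). Time passes only in rows, so rows that do not move let the fingers close, or fill a call up. It gives the time, the measured TCP pose, the force and the opening at its end, in the units of the state.
- read_state(): the state, without advancing time (a new reading comes with each control period).
- read_camera(name): name is "scene" or "top" or "wrist"; returns (picture, depth): 400x640x3 uint8, red, green, blue; 400x640 float32, m along the optical axis (not along the pixel's ray), 0 where there is no reading.
- get_calibration(name): a dict with "fx", "fy", "cx", "cy" (pixels), "R" (3x3) and "t" (3): a world point X has camera coordinates R X + t; the wrist camera has in their place "mount" (4x4, takes a point from camera to tool coordinates, whose origin is the TCP and whose axes are the tool frame's). Camera axes: x right, y down, z forward; pixel columns grow to the right and rows downward; lengths in m; the calibration is good to about 2 mm. A picture is of the moment at which its call begins: read the wrist's pose just before it. get_calibration takes no time and is no camera call.
- finish_job(): hands the job in, once; it reports no verdict.
The state is a dict: "time": time; "q": joint angles; "joint_vel": joint speeds; "joint_torque": joint torques, N m; "tool_pos": TCP position; "tcp_rot": TCP orientation; "wrist_force": force on the tool from outside, world axes, zero at the start; "torque": the same for the moment, N m; "width": opening from 0.0 (shut) to 1.0 (fully open).
Only numpy, scipy, OpenCV 4.12 (cv2) and the standard library are available. Lean on these libraries where they do the work, as an engineer would, in place of code of your own. Each camera call takes 0.05 s, during which the arm holds its last target. There are 200 camera calls.

## Working session

There is one attempt and no reset: what is moved stays moved. The work goes in short steps, Python scripts to look and compute and a tool call to move; the robot and the scene stay as the last step left them, time stands still between calls to the robot, and variables do not carry over. Pictures are saved under pics/ and viewed, about 8 in all and at most 12, crops included, and the job is handed in when it is done.

Besides the shell and the picture viewer there is one more tool, called as name(argument=value, ...) on one line, values as JSON. carry_out: Moves the arm, as the interface text tells. Its arguments: {"type":"object","properties":{"offset":{"type":"array"},"delta_rot":{"type":"array"},"fingers":{"type":"number"},"newtons":{"type":"number"}},"required":["offset","delta_rot"]}

```bash
mkdir -p pics; python3 - <<'E'
from workcell import *
import cv2,numpy as np
s=read_state();print(s)
for n in("scene","top"):
    p,d=read_camera(n);np.savez(f"{n}.npz",p=p,d=d);cv2.imwrite(f"pics/{n}0.png",p[:,:,::-1]);print(n,get_calibration(n))
print(get_calibration("wrist"))
E
```

```text
{'time': 0.0, 'q': array([ 1.27808596e+00,  2.64798748e-01,  1.60539559e+00,  1.04944040e-05,
        1.27366920e+00, -3.69246029e-02]), 'joint_vel': array([ 2.09722552e-05,  7.12647278e-05,  1.06825063e-03,  2.25096555e-05,
       -1.03483710e-03,  5.84355625e-04]), 'joint_torque': array([ 1.52435400e-04, -5.15105546e+01, -3.67318797e+01,  7.66373631e-06,
        1.29669457e-02, -6.56239969e-07]), 'tool_pos': array([0.17058189, 0.65233341, 0.22991963]), 'tcp_rot': array([-1.02010248,  1.32131128,  1.01791425]), 'wrist_force': array([-0.19635613, -0.55832557, -0.0727607 ]), 'torque': array([-0.03927723,  0.00172786,  0.00776663]), 'width': 0.9980370117080017}
scene {'fx': 363.70634232646074, 'fy': 363.70634232646074, 'cx': 320.50868636216666, 'cy': 198.8320462613623, 'R': array([[ 0.43202217,  0.90170722,  0.01676129],
       [ 0.58653878, -0.26680519, -0.76471383],
       [-0.68507598,  0.34020447, -0.64415201]]), 't': array([-0.30054595, -0.27656216,  1.31904857])}
top {'fx': 366.16380298069936, 'fy': 366.16380298069936, 'cx': 319.12357333439445, 'cy': 196.89418629047464, 'R': array([[ 5.41218902e-04, -9.99997990e-01, -1.93080031e-03],
       [-9.94367157e-01, -3.33525755e-04, -1.05989840e-01],
       [ 1.05988983e-01,  1.97728812e-03, -9.94365338e-01]]), 't': array([0.04121783, 0.5929201 , 0.86711724])}
{'fx': 283.13462869666967, 'fy': 283.13462869666967, 'cx': 320.0827910792267, 'cy': 204.87290957577474, 'mount': array([[-1.63789666e-04, -2.66890134e-01,  9.63726948e-01,
        -1.43780837e-01],
       [ 2.95016298e-04, -9.63726931e-01, -2.66890079e-01,
         6.75344653e-02],
       [ 9.99999943e-01,  2.40601320e-04,  2.36585452e-04,
         3.21780893e-04],
       [ 0.00000000e+00,  0.00000000e+00,  0.00000000e+00,
         1.00000000e+00]])}
```

View pics/top0.png

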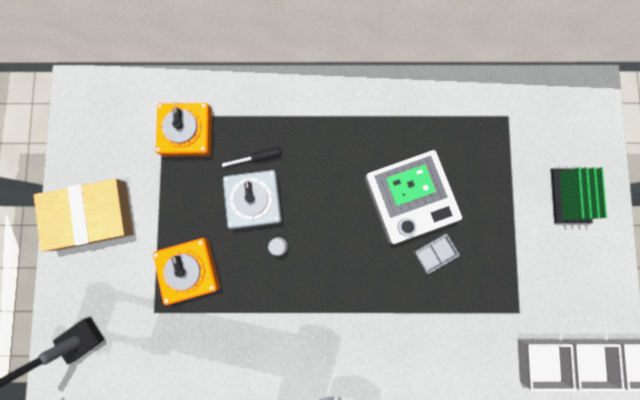

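View pics/scene0.png

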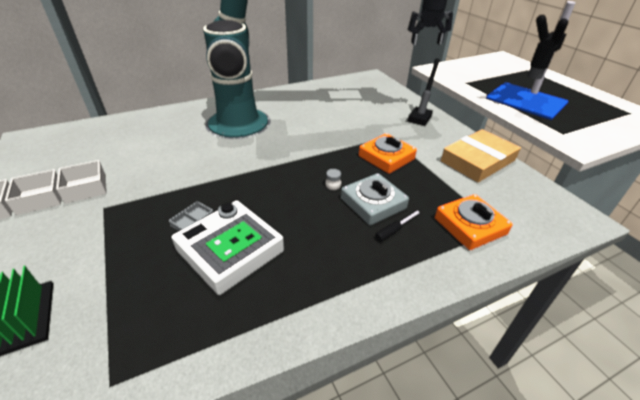

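The top view shows a grey timer at (251,199), the only grey one. The orange look-alikes are at (183,128) and (186,271). The start button is the black disc at (407,227) on the white preheater; the black rectangle at (442,214) is its display. The jar is at (278,246), the driver at (252,157) and the tray at (437,254). I'll measure from these and check with one close crop.

```bash
cat > h.py <<'E'
import numpy as np,cv2
from workcell import *
def ray(n,u,v,z):
    c=get_calibration(n);R,t=c["R"],c["t"]
    o=-R.T@t;d=R.T@np.array([(u-c["cx"])/c["fx"],(v-c["cy"])/c["fy"],1.])
    return o+d*(z-o[2])/d[2]
def cloud(n,p,d):
    c=get_calibration(n);v,u=np.mgrid[:d.shape[0],:d.shape[1]]
    P=np.stack([(u-c["cx"])/c["fx"]*d,(v-c["cy"])/c["fy"]*d,d],-1)-c["t"]
    return P@c["R"]
E
python3 - <<'E'
from h import *
f=np.load("top.npz");p,d=f["p"],f["d"];W=cloud("top",p,d)
def box(u0,u1,v0,v1):
    m=np.zeros(d.shape,bool);m[v0:v1,u0:u1]=True;return m&(d>0)
z=W[...,2]
def rep(n,m): print(n,m.sum(),np.median(W[m],0).round(4),cv2.minAreaRect(np.argwhere(m)[:,::-1].astype(np.float32)))
tb=box(215,290,165,235); g=p.astype(int).sum(2)
rep("timer",tb&(z>.03)); 
fin=tb&(z>.062); rep("fin",fin); print(W[fin].min(0),W[fin].max(0))
dark=box(225,280,175,225)&(g<200); rep("dark",dark)
mid=tb&(z>.03); r=cv2.minAreaRect(W[mid][:,:2].astype(np.float32)*1000);print("timer mm",r)
pb=box(355,475,145,250); rep("pre",pb&(z>.04));r=cv2.minAreaRect(W[pb&(z>.04)][:,:2].astype(np.float32)*1000);print(r)
bt=box(395,420,215,240); k=bt&(g<150);rep("btn",k);print(np.percentile(z[k],[5,50,95]))
print("btn ray",ray("top",407,227,.07),"hi",W[pb&(z>.058)].mean(0) if (pb&(z>.058)).any() else 0)
for n,u,v,h in(("jar",278,246,.045),("driver a",223,163,.01),("driver b",281,153,.015),("tray",437,254,.02)):print(n,ray("top",u,v,h).round(3))
a=cv2.resize(p[160:240,210:295,::-1],None,fx=6,fy=6,interpolation=cv2.INTER_CUBIC)
b=cv2.resize(p[210:245,385:430,::-1],None,fx=6,fy=6,interpolation=cv2.INTER_CUBIC)
o=np.zeros((480,790,3),np.uint8);o[:,:510]=a;o[:210,515:785]=b;cv2.imwrite("pics/crop.png",o)
E
```

```text
timer 2798 [0.5864 0.2027 0.0419] ((251.5769500732422, 198.6154022216797), (52.714759826660156, 53.83107376098633), 82.87498474121094)
fin 157 [0.6001 0.2072 0.0743] ((249.05690002441406, 190.46725463867188), (21.25737190246582, 9.101913452148438), 86.633544921875)
[0.57876134 0.19569776 0.06201764] [0.62849553 0.21781188 0.08053297]
dark 85 [0.6135 0.1477 0.0087] ((252.0, 199.5), (49.0, 54.0), 90.0)
timer mm ((589.2001342773438, 206.51087951660156), (130.27980041503906, 130.53314208984375), 7.2725019454956055)
pre 5494 [ 0.5925 -0.1843  0.0519] ((413.9383544921875, 195.83563232421875), (75.49153137207031, 74.6722412109375), 69.44395446777344)
((594.6473999023438, -186.90509033203125), (180.2412109375, 179.79656982421875), 19.697877883911133)
btn 5 [ 4.926e-01 -2.042e-01 -3.000e-04] ((416.2000427246094, 238.60000610351562), (1.2649108171463013, 6.324554920196533), 71.56504821777344)
[-0.00080332 -0.00028138  0.00186078]
btn ray [ 0.51841321 -0.1631428   0.07      ] hi [ 0.57742202 -0.17215009  0.06227064]
jar [0.474 0.139 0.045]
driver a [0.682 0.286 0.01 ]
driver b [0.706 0.138 0.015]
tray [ 0.454 -0.247  0.02 ]
```

View pics/crop.png

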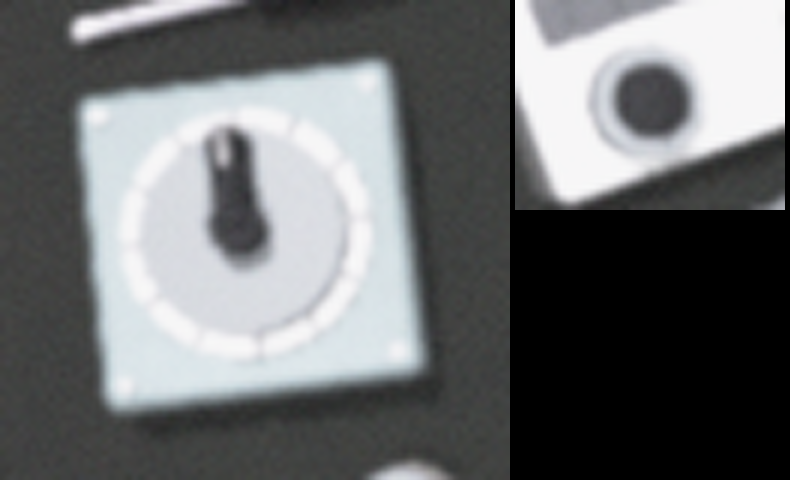

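```bash
python3 - <<'E'
from h import *
from scipy.spatial.transform import Rotation as R
s=read_state();print(R.from_rotvec(s["tcp_rot"]).as_matrix().round(3),"cols x,y,z")
A=np.array([.5892,.2065])
m=ray("top",247.3,185,.078)[:2];print("mark",m,np.linalg.norm(m-A),np.degrees(np.arctan2(*(m-A)[::-1])))
print("button",ray("top",407.8,226.5,.066))
f=np.load("top.npz");W=cloud("top",f["p"],f["d"]);print("btn depth z",W[224:230,405:411,2].round(3).tolist()[::3], W[190,220:280:4,2].round(3), f["p"][226,407])
# second view: find the dark fin / button in the scene depth cloud
g=np.load("scene.npz");V=cloud("scene",g["p"],g["d"]);z=V[...,2]
near=np.hypot(V[...,0]-A[0],V[...,1]-A[1])<.045
fin=near&(z>.072)&(z<.085);print("fin scene",fin.sum(),V[fin].mean(0),V[fin].min(0),V[fin].max(0))
nb=(np.hypot(V[...,0]-.518,V[...,1]+.165)<.03)&(z>.058);dk=nb&(g["p"].max(2)<90)
print("btn scene",dk.sum(),np.median(V[dk],0),V[dk].min(0),V[dk].max(0))
# fin axis by PCA, top
m=(np.hypot(W[...,0]-A[0],W[...,1]-A[1])<.05)&(W[...,2]>.068);P=W[m][:,:2];_,_,v=np.linalg.svd(P-P.mean(0),full_matrices=False);print("fin pca",P.mean(0),np.degrees(np.arctan(v[0][1]/v[0][0])))
E
```

```text
[[-0.001 -0.967  0.253]
 [-0.002  0.253  0.967]
 [-1.     0.    -0.002]] cols x,y,z
mark [0.61583305 0.20915791] 0.02676534529756214 5.699093320440805
button [ 0.51967687 -0.16599048  0.066     ]
btn depth z [[0.071, 0.073, 0.072, 0.072, 0.072, 0.072], [0.07, 0.071, 0.072, 0.072, 0.071, 0.072]] [0.    0.002 0.041 0.04  0.054 0.054 0.054 0.078 0.058 0.053 0.054 0.054
 0.044 0.039 0.041] [72 72 76]
fin scene 87 [0.60517496 0.20798334 0.0766994 ] [0.57637222 0.19806719 0.07211607] [0.62935819 0.21899747 0.08230754]
btn scene 107 [ 0.52522883 -0.16496558  0.07335388] [ 0.50463812 -0.17783518  0.06358166] [ 0.53521569 -0.15214413  0.07607832]
fin pca [0.60153699 0.20737014] 6.932675821768375
```

Axis is about (0.589, 0.2065) and the fin points at about +7.3° (timer yaw 7.27°, fin PCA 6.9°). The button top is about (0.519, -0.166, 0.072). I'll approach with the fingers shut, on the fin's +y side.

carry_out(offset=[[0,-2.67,-1.44],[0,-2.67,-1.44],[0,-2.67,-1.44],[0,-2.67,-1.44],[0,-2.67,-1.44]], delta_rot=[[0,0,0],[0,0,0],[0,0,0],[0,0,0],[0,0,0]], fingers=-1)

```text
time: 0.52
tool_pos: [0.2822, 0.5482, 0.2306]
tcp_rot: [-1.02, 1.32, 1.019]
wrist_force: [0.7, -0.4, -0.4]
width: 0.296
```

carry_out(offset=[[0,-2.67,-1.44],[0,-2.67,-1.44],[0,-2.67,-1.44],[0,-2.67,-1.44],[0,-2.67,-1.44]], delta_rot=[[0,0,0],[0,0,0],[0,0,0],[0,0,0],[0,0,0]])

```text
time: 0.93
tool_pos: [0.3933, 0.4447, 0.2308]
tcp_rot: [-1.019, 1.32, 1.019]
wrist_force: [0.7, 0.6, 0.3]
width: 0.002
```

carry_out(offset=[[0,-2.67,-1.44],[0,-2.67,-1.44],[0,-2.67,-1.44],[0,-2.67,-1.44],[0,-2.67,-1.44]], delta_rot=[[0,0,0],[0,0,0],[0,0,0],[0,0,0],[0,0,0]])

```text
time: 1.35
tool_pos: [0.5042, 0.3414, 0.2307]
tcp_rot: [-1.019, 1.32, 1.019]
wrist_force: [-0.0, 0.2, -0.3]
width: -0.0
```

carry_out(offset=[[0,-2.67,-1.44],[0,-2.67,-1.44],[0,-2.67,-1.44],[0,-2.67,-1.44],[0,-2.67,-1.44]], delta_rot=[[0,0,0],[0,0,0],[0,0,0],[0,0,0],[0,0,0]])

```text
time: 1.77
tool_pos: [0.6151, 0.2379, 0.2306]
tcp_rot: [-1.018, 1.321, 1.019]
wrist_force: [-0.3, 0.3, -0.1]
width: 0.002
```

carry_out(offset=[[0,0,0],[0,0,0],[0,0,0],[0,0,0],[0,0,0]], delta_rot=[[6.8,0,0],[6.8,0,0],[6.8,0,0],[6.8,0,0],[6.8,0,0]])

```text
time: 2.18
tool_pos: [0.6143, 0.2389, 0.2304]
tcp_rot: [-0.56, 1.499, 0.56]
wrist_force: [-0.2, -0.6, 0.3]
width: -0.0
```

carry_out(offset=[[0,0,0],[0,0,0],[0,0,0],[0,0,0],[0,0,0]], delta_rot=[[6.8,0,0],[6.8,0,0],[6.8,0,0],[6.8,0,0],[6.8,0,0]])

```text
time: 2.6
tool_pos: [0.6141, 0.2391, 0.2305]
tcp_rot: [-0.096, 1.57, 0.096]
wrist_force: [0.6, -0.2, -0.3]
width: 0.003
```

```bash
cat >> h.py <<'E'
from scipy.spatial.transform import Rotation as Rot
def tool(target=None):
    s=read_state();M=Rot.from_rotvec(s["tcp_rot"]).as_matrix();p=s["tool_pos"]
    print("t",round(s["time"],2),"p",p.round(4),"zyaw",np.degrees(np.arctan2(M[1,2],M[0,2])).round(2),"x",M[:,0].round(3),"q6",s["q"][5].round(3),"F",s["wrist_force"].round(1))
    if target is not None: print("to target, tool cm",(M.T@(np.array(target)-p)*100).round(2))
    return p,M
E
python3 - <<'E'
from h import *
tool([.6154,.2381,.10])
p,d=read_camera("wrist");cv2.imwrite("pics/w1.png",p[:,:,::-1])
E
```

```text
t 2.6 p [0.6141 0.2391 0.2305] zyaw 7.0 x [-0.001 -0.    -1.   ] q6 0.211 F [ 0.6 -0.2 -0.3]
to target, tool cm [13.05 -0.11  0.13]
```

View pics/w1.png

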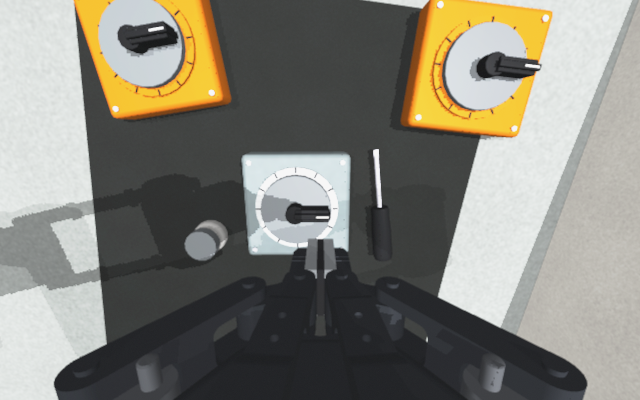

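The wrist view shows the grey timer's ring centred near (296,208), its fin pointing right with the white line at (308–329,213), and the shut tips at (320,245) on the fin's trailing side. One cross-check, then I'll descend.

```bash
python3 - <<'E'
from h import *
c=get_calibration("wrist");p,M=tool();I=cv2.imread("pics/w1.png")
def wr(u,v,z):
    d=M@c["mount"][:3,:3]@np.array([(u-c["cx"])/c["fx"],(v-c["cy"])/c["fy"],1]);o=M@c["mount"][:3,3]+p
    return (o+d*(z-o[2])/d[2]).round(4)
m=np.zeros(I.shape[:2],np.uint8);s=I[160:240,250:345].min(2);m[160:240,250:345]=(s>232)*255
k=np.argwhere(m>0)[:,::-1]; k=k[np.hypot(k[:,0]-296,k[:,1]-208)<46];k=k[np.hypot(k[:,0]-296,k[:,1]-208)>33]
e=cv2.fitEllipse(cv2.convexHull(k.astype(np.int32)));print(e,"ring centre",wr(*e[0],.044))
print("line ends",wr(302,214,.078),wr(329,213,.078))
E
```

```text
t 2.65 p [0.6141 0.2391 0.2305] zyaw 6.71 x [-0.001 -0.    -1.   ] q6 0.216 F [-0.3  0.7 -0.4]
((296.3984375, 206.280517578125), (78.27120208740234, 82.65135955810547), 103.13175964355469) ring centre [0.5885 0.2105 0.044 ]
line ends [0.5973 0.2124 0.078 ] [0.6265 0.217  0.078 ]
```

carry_out(offset=[[3,0,0.1],[3,0,0],[3,0,0],[2,0,0],[0,0,0]], delta_rot=[[0,0,0],[0,0,0],[0,0,0],[0,0,0],[0,0,0]])

```text
time: 3.07
tool_pos: [0.611, 0.2378, 0.1144]
tcp_rot: [-0.105, 1.58, 0.1]
wrist_force: [-0.7, -0.6, -0.3]
width: -0.002
```

carry_out(offset=[[1.2,0.2,0.4],[1.2,0,0],[1.2,0,0],[1.2,0,0],[0,0,0]], delta_rot=[[0,0,0],[0,0,0],[0,0,0],[0,0,0],[0,0,0]])

```text
time: 3.48
tool_pos: [0.6175, 0.2413, 0.0704]
tcp_rot: [-0.102, 1.573, 0.1]
wrist_force: [-0.8, 0.0, -0.2]
width: 0.002
```

```bash
python3 - <<'E'
from h import *
tool([.589+.0298-.0036,.2085+.0038+.0278,.062])
p,d=read_camera("wrist");cv2.imwrite("pics/w2.png",p[100:340,160:480,::-1].repeat(2,0).repeat(2,1))
E
```

```text
t 3.48 p [0.6175 0.2413 0.0704] zyaw 7.36 x [-0.004 -0.001 -1.   ] q6 0.207 F [-0.8  0.  -0.2]
to target, tool cm [ 0.84 -0.09 -0.24]
```

View pics/w2.png

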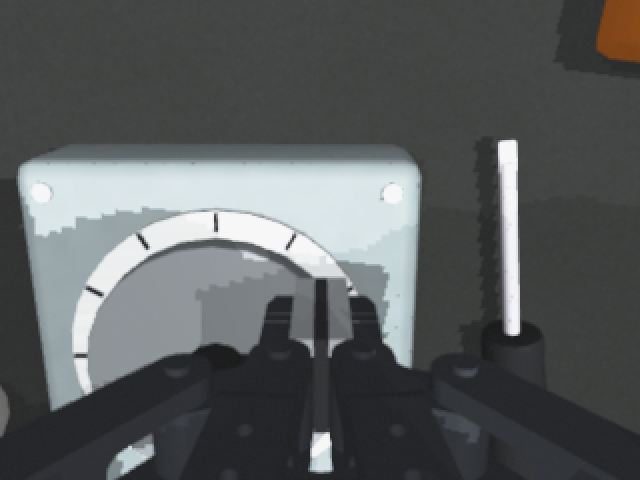

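The view matches: ring centre near crop (215,348), hub at (215,352), tip end at (320,280), trailing the fin, with the driver well clear. Next: go to depth, close the gap, then sweep about the dial axis while turning the tool with it.

carry_out(offset=[[0.8,-0.1,-0.24],[0,0,0],[0,-0.3,0],[0,-0.3,0],[0,-0.2,0]], delta_rot=[[0,0,0],[0,0,0],[0,0,0],[0,0,0],[0,0,0]])

```text
time: 3.95
tool_pos: [0.6185, 0.2324, 0.0659]
tcp_rot: [-0.101, 1.567, 0.101]
wrist_force: [-0.3, 0.3, -0.0]
width: -0.001
```

```bash
python3 - <<'E'
from h import *
tool([.589,.2085,.062])
E
```

```text
t 3.95 p [0.6185 0.2324 0.0659] zyaw 7.34 x [ 0.001  0.    -1.   ] q6 0.194 F [-0.3  0.3 -0. ]
to target, tool cm [ 0.39 -1.99 -3.23]
```

carry_out(offset=[[0.3,0,-0.2],[0,-0.27,0.14],[0,-0.27,0.14],[0,-0.27,0.14],[0,-0.27,0.14]], delta_rot=[[0,0,0],[5,0,0],[5,0,0],[5,0,0],[5,0,0]])

```text
time: 4.37
tool_pos: [0.6218, 0.2226, 0.0623]
tcp_rot: [0.179, 1.563, -0.175]
wrist_force: [1.1, 3.4, -2.3]
width: -0.0
```

carry_out(offset=[[0,-0.27,0.14],[0,-0.27,0.14],[0,-0.27,0.14],[0,-0.27,0.14],[0,-0.27,0.14]], delta_rot=[[5,0,0],[5,0,0],[5,0,0],[5,0,0],[5,0,0]])

```text
time: 4.78
tool_pos: [0.6239, 0.2074, 0.0625]
tcp_rot: [0.52, 1.506, -0.516]
wrist_force: [3.3, 3.1, -2.0]
width: 0.002
```

```bash
python3 - <<'E'
from h import *
tool([.589,.2085,.062])
p,d=read_camera("top");cv2.imwrite("pics/t2.png",cv2.resize(p[150:250,200:300,::-1],None,fx=5,fy=5,interpolation=cv2.INTER_CUBIC))
p,d=read_camera("scene");cv2.imwrite("pics/s2.png",cv2.resize(p[150:240,310:430,::-1],None,fx=5,fy=5,interpolation=cv2.INTER_CUBIC))
E
```

```text
t 4.78 p [0.6239 0.2074 0.0625] zyaw -37.93 x [ 0.003  0.002 -1.   ] q6 0.944 F [ 3.3  3.1 -2. ]
to target, tool cm [ 0.05 -2.06 -2.82]
```

View pics/s2.png

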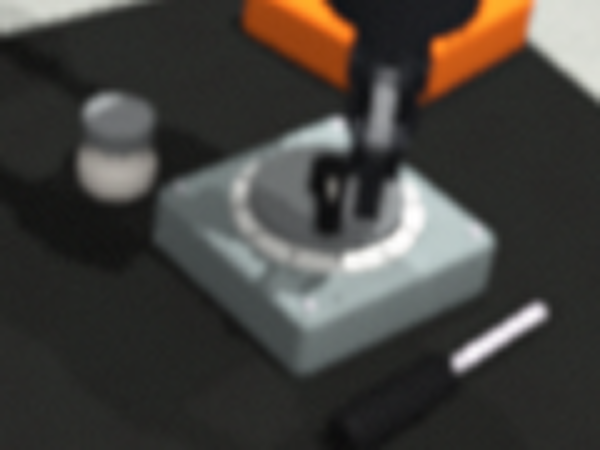

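The scene crop shows the tip (370,200) against the side of the fin (325,200), with about 4.5 N sideways. Jar and driver are untouched. I'll continue the sweep.

carry_out(offset=[[0,-0.26,0.16],[0,-0.26,0.16],[0,-0.26,0.16],[0,-0.26,0.16],[0,-0.26,0.16]], delta_rot=[[5,0,0],[5,0,0],[5,0,0],[5,0,0],[5,0,0]])

```text
time: 5.3
tool_pos: [0.6192, 0.1925, 0.0625]
tcp_rot: [0.853, 1.397, -0.851]
wrist_force: [2.6, 2.4, -2.3]
width: 0.002
```

carry_out(offset=[[0,-0.26,0.16],[0,-0.26,0.16],[0,-0.26,0.16],[0,-0.26,0.16],[0,-0.26,0.16]], delta_rot=[[5,0,0],[5,0,0],[5,0,0],[5,0,0],[5,0,0]])

```text
time: 5.72
tool_pos: [0.6088, 0.1806, 0.0624]
tcp_rot: [1.18, 1.227, -1.18]
wrist_force: [2.1, 0.1, -1.7]
width: -0.001
```

```bash
python3 - <<'E'
from h import *
tool([.589,.2085,.062])
p,d=read_camera("top");np.savez("t3.npz",p=p,d=d);a=cv2.resize(p[160:240,210:290,::-1],None,fx=5,fy=5,interpolation=cv2.INTER_CUBIC)
p,d=read_camera("scene");np.savez("s3.npz",p=p,d=d);b=cv2.resize(p[155:235,335:415,::-1],None,fx=5,fy=5,interpolation=cv2.INTER_CUBIC)
cv2.imwrite("pics/ts3.png",np.hstack([a,b]))
E
```

```text
t 5.72 p [0.6088 0.1806 0.0624] zyaw -87.74 x [ 0.001  0.    -1.   ] q6 1.781 F [ 2.1  0.1 -1.7]
to target, tool cm [ 0.04 -1.87 -2.86]
```

View pics/ts3.png

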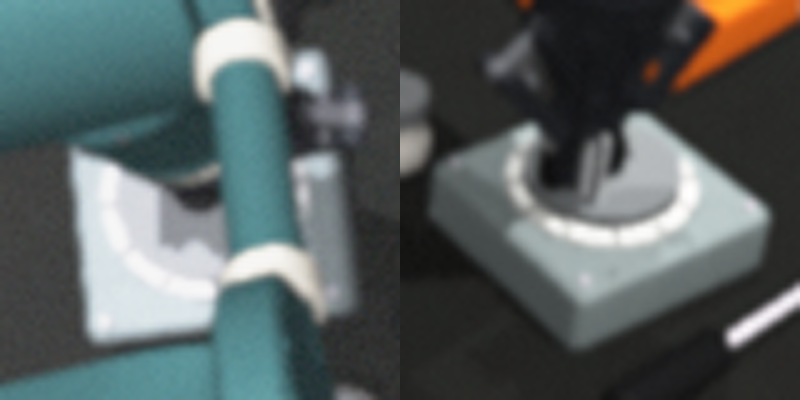

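The tip (600,165 in the right half) still bears on the fin; the top view is hidden by the arm. The tool has turned 95°, so I'll go on more slowly to about 112° and watch for the force dropping as the dial runs into the stop.

carry_out(offset=[[0,-0.18,0.11],[0,-0.18,0.11],[0,-0.18,0.11],[0,-0.18,0.11],[0,-0.18,0.11]], delta_rot=[[3.5,0,0],[3.5,0,0],[3.5,0,0],[3.5,0,0],[3.5,0,0]])

```text
time: 6.23
tool_pos: [0.5993, 0.1758, 0.0624]
tcp_rot: [1.4, 1.073, -1.4]
wrist_force: [-0.4, 0.7, 0.2]
width: 0.002
```

```bash
python3 - <<'E'
from h import *
tool([.589,.2085,.062])
p,d=read_camera("scene");V=cloud("scene",p,d);A=np.array([.589,.2085])
r=np.hypot(V[...,0]-A[0],V[...,1]-A[1]);m=(r<.043)&(V[...,2]>.06)&(V[...,2]<.082)&(p.max(2)<60)
P=V[m]-[*A,0];k=np.hypot(P[:,0],P[:,1])>.025;print("angles",np.histogram(np.degrees(np.arctan2(P[k,1],P[k,0])),bins=np.arange(-180,181,15)))
E
```

```text
t 6.23 p [0.5993 0.1758 0.0624] zyaw -105.06 x [-0. -0. -1.] q6 2.079 F [-0.4  0.7  0.2]
to target, tool cm [ 0.04 -1.84 -2.89]
angles (array([0, 0, 0, 0, 0, 6, 0, 1, 3, 0, 0, 0, 0, 0, 0, 0, 0, 0, 0, 0, 0, 0,
       0, 0]), array([-180, -165, -150, -135, -120, -105,  -90,  -75,  -60,  -45,  -30,
        -15,    0,   15,   30,   45,   60,   75,   90,  105,  120,  135,
        150,  165,  180]))
```

Zero force at 112°: the dial ran on into the stop by itself. I'll back off along the normal, lift and check.

carry_out(offset=[[0,0.7,0],[0,0.7,0],[-3,0,0],[-4,0,0],[-4,0,0]], delta_rot=[[0,0,0],[0,0,0],[0,0,0],[0,0,0],[0,0,0]])

```text
time: 6.7
tool_pos: [0.6123, 0.1717, 0.1718]
tcp_rot: [1.397, 1.075, -1.403]
wrist_force: [0.5, 0.2, 0.4]
width: 0.002
```

```bash
python3 - <<'E'
from h import *
tool([.519,-.166,.173])
p,d=read_camera("wrist");cv2.imwrite("pics/w4.png",p[:,:,::-1])
E
```

```text
t 6.7 p [0.6123 0.1717 0.1718] zyaw -105.0 x [-0.004 -0.001 -1.   ] q6 2.067 F [0.5 0.2 0.4]
to target, tool cm [-0.05 -0.28 35.03]
```

View pics/w4.png

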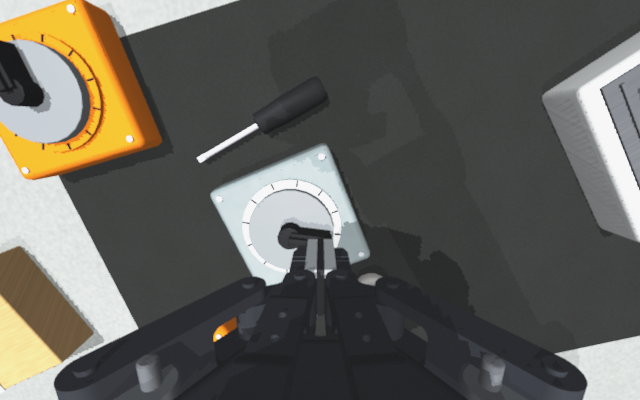

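The dial stands apart from the tip, with the hub at (288,237) and the fin end at (332,235). Next I'll move over to the preheater, check the dial from the top camera, and re-measure the button.

carry_out(offset=[[0,-0.05,3.5],[0,-0.05,3.5],[0,-0.05,3.5],[0,-0.05,3.5],[0,0,3.5]], delta_rot=[[0,0,0],[0,0,0],[0,0,0],[0,0,0],[0,0,0]])

```text
time: 7.17
tool_pos: [0.5654, 0.0023, 0.1726]
tcp_rot: [1.399, 1.073, -1.398]
wrist_force: [1.2, -0.8, 0.1]
width: 0.001
```

carry_out(offset=[[0,0,3.5],[0,0,3.5],[0,0,3.5],[0,0,3.5],[0,0,0]], delta_rot=[[0,0,0],[0,0,0],[0,0,0],[0,0,0],[0,0,0]])

```text
time: 7.58
tool_pos: [0.5278, -0.137, 0.1727]
tcp_rot: [1.401, 1.068, -1.404]
wrist_force: [0.2, -0.2, -0.5]
width: -0.001
```

```bash
python3 - <<'E'
from h import *
p0,M=tool([.519,-.166,.10])
p,d=read_camera("wrist");a=p[:,:,::-1];np.savez("w5.npz",p=p,d=d,p0=p0,M=M)
q,d=read_camera("top");b=cv2.resize(q[160:240,210:290,::-1],(400,400),interpolation=cv2.INTER_CUBIC)
W=cloud("top",q,d);A=np.array([.5892,.2070]);m=(np.hypot(W[...,0]-A[0],W[...,1]-A[1])<.05)&(W[...,2]>.068);P=W[m][:,:2];_,_,v=np.linalg.svd(P-P.mean(0),full_matrices=False)
print("fin",m.sum(),P.mean(0)-A,np.degrees(np.arctan2(*(P.mean(0)-A)[::-1])),"pca",np.degrees(np.arctan(v[0][1]/v[0][0])))
cv2.imwrite("pics/wt5.png",np.hstack([a[:,160:540],b]))
E
```

```text
t 7.58 p [ 0.5278 -0.137   0.1727] zyaw -105.26 x [ 0.    -0.003 -1.   ] q6 1.541 F [ 0.2 -0.2 -0.5]
to target, tool cm [ 7.28 -0.09  3.01]
fin 139 [-0.00581991 -0.01336809] -113.5263161110463 pca 67.99466112528982
```

View pics/wt5.png

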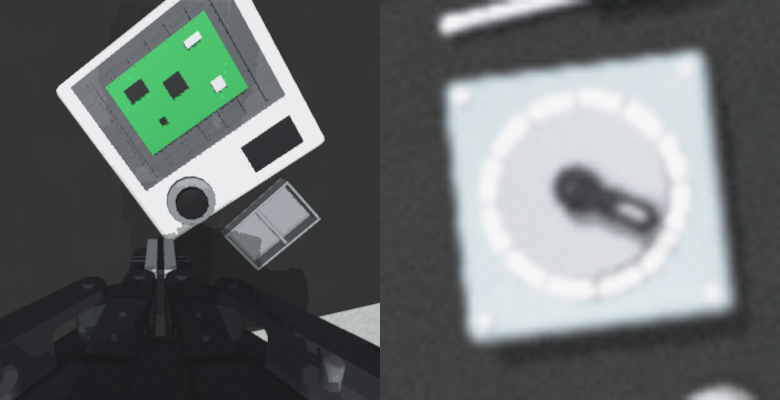

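The dial now points at about -113° (PCA -112.0°), 120° clockwise of its start at +7°. The button is at (351,204) in the wrist image. I'll refine it.

```bash
python3 - <<'E'
from h import *
c=get_calibration("wrist");f=np.load("w5.npz");p,M,I=f["p0"],f["M"],f["p"]
g=I.max(2)[180:228,325:380];n,l,s,ce=cv2.connectedComponentsWithStats((g<90).astype(np.uint8));print(s,ce)
def wr(u,v,z):
    d=M@c["mount"][:3,:3]@np.array([(u-c["cx"])/c["fx"],(v-c["cy"])/c["fy"],1]);o=M@c["mount"][:3,3]+p
    return (o+d*(z-o[2])/d[2]).round(4)
for i in range(1,n):print(wr(325+ce[i][0],180+ce[i][1],.072))
print(wr(351,204,.072))
uv=(351,204);dd=f["d"][204,351];X=c["mount"]@np.array([(uv[0]-c["cx"])/c["fx"]*dd,(uv[1]-c["cy"])/c["fy"]*dd,dd,1]);print("depth pt",p+M@X[:3])
tool([.519,-.166,.085])
E
```

```text
[[   0    0   55   48 1567]
 [  12    1    1    1    1]
 [  14    0    1    1    1]
 [  11    7   33   32  828]
 [  27   31   28   17  243]] [[24.45309509 21.1448628 ]
 [12.          1.        ]
 [14.          0.        ]
 [26.50966184 22.67874396]
 [45.20987654 41.67489712]]
[ 0.5448 -0.1569  0.072 ]
[ 0.5452 -0.1588  0.072 ]
[ 0.5223 -0.1646  0.072 ]
[ 0.5004 -0.1768  0.072 ]
[ 0.5212 -0.1639  0.072 ]
depth pt [ 0.52146037 -0.16382003  0.07276148]
t 7.68 p [ 0.5289 -0.1329  0.1725] zyaw -105.25 x [ 0.001  0.    -1.   ] q6 1.545 F [ 0.4 -0.3  0.6]
to target, tool cm [ 8.75 -0.09  3.46]
```

carry_out(offset=[[0,0,2.9],[2.5,0,0],[2.5,0,0],[2.5,0,0],[0,0,0]], delta_rot=[[0,0,0],[0,0,0],[0,0,0],[0,0,0],[0,0,0]])

```text
time: 8.1
tool_pos: [0.5176, -0.1568, 0.0921]
tcp_rot: [1.397, 1.082, -1.406]
wrist_force: [-1.1, 1.0, -0.8]
width: -0.001
```

```bash
python3 - <<'E'
from h import *
tool([.5205,-.165,.072]);
p,d=read_camera("wrist");tool([.5205,-.165,.072]);cv2.imwrite("pics/w6.png",p[130:330,200:440,::-1].repeat(2,0).repeat(2,1))
E
```

```text
t 8.1 p [ 0.5176 -0.1568  0.0921] zyaw -105.02 x [-0.009  0.004 -1.   ] q6 1.492 F [-1.1  1.  -0.8]
to target, tool cm [2.01 0.51 0.72]
t 8.15 p [ 0.5189 -0.1572  0.0944] zyaw -105.02 x [-0.006  0.003 -1.   ] q6 1.492 F [-0.5 -0.4 -0.4]
to target, tool cm [2.24 0.37 0.71]
```

View pics/w6.png

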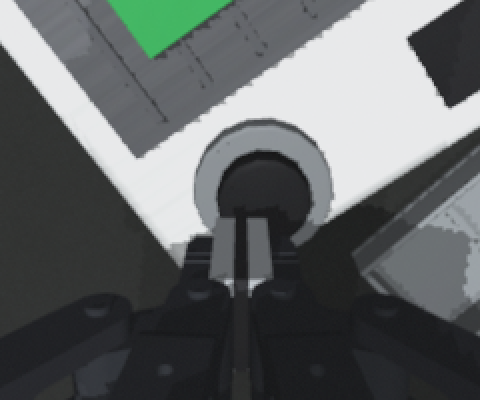

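The crop shows the button disc centred near (265,197), about 8 mm along tool +z and 6 mm along +y from the tip. I'll correct that, then press in small steps.

carry_out(offset=[[0,0.55,0.8],[0,0,0],[0.8,0,0],[0.8,0,0],[0,0,0]], delta_rot=[[0,0,0],[0,0,0],[0,0,0],[0,0,0],[0,0,0]])

```text
time: 8.57
tool_pos: [0.5234, -0.1681, 0.0802]
tcp_rot: [1.401, 1.074, -1.402]
wrist_force: [-0.5, 0.8, -0.1]
width: 0.001
```

carry_out(offset=[[0.3,0,0],[0.3,0,0],[0.2,0,0],[0.2,0,0],[0,0,0]], delta_rot=[[0,0,0],[0,0,0],[0,0,0],[0,0,0],[0,0,0]])

```text
time: 8.98
tool_pos: [0.5241, -0.1684, 0.0711]
tcp_rot: [1.401, 1.073, -1.402]
wrist_force: [-0.4, 0.3, 3.5]
width: 0.0
```

```bash
python3 - <<'E'
from h import *
tool([.5205,-.165,.066])
E
```

```text
t 8.98 p [ 0.5241 -0.1684  0.0711] zyaw -105.15 x [-0.  0. -1.] q6 1.479 F [-0.4  0.3  3.5]
to target, tool cm [ 0.51 -0.43 -0.23]
```

carry_out(offset=[[0.2,0,0],[0.2,0,0],[0.1,0,0],[0,0,0],[0,0,0]], delta_rot=[[0,0,0],[0,0,0],[0,0,0],[0,0,0],[0,0,0]])

```text
time: 9.4
tool_pos: [0.5243, -0.1685, 0.0666]
tcp_rot: [1.401, 1.072, -1.401]
wrist_force: [-1.3, 0.7, 4.9]
width: 0.003
```

carry_out(offset=[[0.1,0,0],[0.1,0,0],[0,0,0],[0,0,0],[0,0,0]], delta_rot=[[0,0,0],[0,0,0],[0,0,0],[0,0,0],[0,0,0]])

```text
time: 9.82
tool_pos: [0.5244, -0.1685, 0.0659]
tcp_rot: [1.401, 1.072, -1.401]
wrist_force: [-6.1, 0.9, 13.6]
width: -0.0
```

The force rose sharply to 13.6 N at z = 0.066, 6 mm below first contact, so the button has bottomed out. I'll lift off.

carry_out(offset=[[-0.5,0,0],[-1.5,0,0],[-3,0,0],[-3,0,0],[-3,0,0]], delta_rot=[[0,0,0],[0,0,0],[0,0,0],[0,0,0],[0,0,0]])

```text
time: 10.23
tool_pos: [0.5236, -0.1682, 0.1744]
tcp_rot: [1.401, 1.074, -1.402]
wrist_force: [0.9, -0.9, 0.7]
width: 0.002
```

```bash
python3 - <<'E'
from h import *
p0,M=tool()
f=np.load("top.npz");W0=cloud("top",f["p"],f["d"]);q,d=read_camera("top");W=cloud("top",q,d)
A=np.array([.5892,.2070]);m=(np.hypot(W[...,0]-A[0],W[...,1]-A[1])<.05)&(W[...,2]>.068);P=W[m][:,:2];_,_,v=np.linalg.svd(P-P.mean(0),full_matrices=False)
print("fin",np.degrees(np.arctan2(*(P.mean(0)-A)[::-1])),"pca",np.degrees(np.arctan(v[0][1]/v[0][0])))
for n,(u0,u1,v0,v1) in dict(jar=(266,292,233,260),driver=(218,286,146,168),tray=(412,462,232,276)).items():
    print(n,"mean abs pixel diff",np.abs(q[v0:v1,u0:u1].astype(int)-f["p"][v0:v1,u0:u1]).mean().round(1))
w,dw=read_camera("wrist");c=get_calibration("wrist");o=M@c["mount"][:3,3]+p0
v,u=np.mgrid[:400,:640];X=np.stack([(u-c["cx"])/c["fx"]*dw,(v-c["cy"])/c["fy"]*dw,dw],-1)@(M@c["mount"][:3,:3]).T+o
b=np.hypot(X[...,0]-.5215,X[...,1]+.165)<.008;print("button z now",np.median(X[b],0).round(4),b.sum())
cv2.imwrite("pics/end.png",q[100:320,150:500,::-1].repeat(2,0).repeat(2,1))
E
```

```text
t 10.23 p [ 0.5236 -0.1682  0.1744] zyaw -105.16 x [-0.001  0.    -1.   ] q6 1.479 F [ 0.9 -0.9  0.7]
fin -113.42551727683086 pca 67.6747167680052
jar mean abs pixel diff 2.1
driver mean abs pixel diff 2.3
tray mean abs pixel diff 35.0
button z now [ 0.5208 -0.1669  0.2136] 878
```

View pics/end.png

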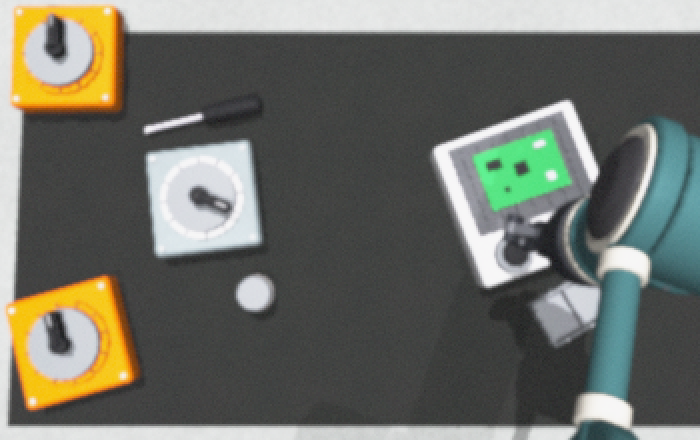

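The dial holds at 120°, with jar and driver unmoved. The arm covers the tray and button, so I'll move aside for a final numeric check before handing in.

carry_out(offset=[[0,0,-3.5],[0,0,-3.5],[0,0,-3.5],[0,0,-3.5],[0,0,-3]], delta_rot=[[0,0,0],[0,0,0],[0,0,0],[0,0,0],[0,0,0]])

```text
time: 10.75
tool_pos: [0.5685, -0.0024, 0.173]
tcp_rot: [1.401, 1.073, -1.402]
wrist_force: [-0.2, -0.8, -0.1]
width: 0.0
```

```bash
python3 - <<'E'
from h import *
tool();f=np.load("top.npz");W0=cloud("top",f["p"],f["d"]);q,d=read_camera("top");W=cloud("top",q,d)
print("tray diff",np.abs(q[232:276,412:462].astype(int)-f["p"][232:276,412:462]).mean().round(1))
s=np.s_[224:230,405:411];print("button z before/now",np.median(W0[s][...,2]).round(4),np.median(W[s][...,2]).round(4))
finish_job()
E
```

```text
t 10.75 p [ 0.5685 -0.0024  0.173 ] zyaw -105.16 x [-0.001  0.    -1.   ] q6 1.787 F [-0.2 -0.8 -0.1]
tray diff 9.3
button z before/now 0.0718 0.5584
the job is handed in; nothing more can be done
```

The dial is turned four clicks clockwise and the start button was pressed to its stop. I handed the job in at about 11 s of the 64 s allowed, without a final view of the released button.

- **Dial:** I pushed the grey timer's fin on its trailing side only, with shut fingertips, through about 112°, and it ran on into the stop by itself. The top camera shows the fin going from about +7° to -113°, which is 120° clockwise. It read the same after the button press.
- **Start button:** I pressed it about 6 mm, from first contact at z ≈ 0.072 to z = 0.066. The force then rose sharply to 13.6 N, with about 6 N of it sideways, so it had bottomed out. I then lifted the arm clear.
- **Jar and screwdriver:** Their top-camera pixels match the start picture, so they have not moved.
- **Checks that failed:**
  - The final button-height reading (0.558 m) hit the arm, which still covered it. That the button came back up rests on its spring and the clear lift, not on a measurement.
  - The tray comparison showed a moderate difference (9.3, against about 2 for the jar and screwdriver). I put this down to the arm or its shadow, because the tools never went near the tray.
- **Readings that disagreed:** The wrist and top views differed by about 4 mm on the dial axis and 2–3 mm on the button. Both were close enough for the moves.

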